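# Register the fuller slide magazine

### The job

Two part-used slide magazines have come back from the slide printer in the magenta tray: lift one well clear, set it back in that tray, then lift the other, to feel which is heavier. Stand the lighter one upright and flat in the blue refill tray with the carton of slides, leaving the heavier in the magenta tray meanwhile; then pick up the heavier one and finish while still holding it in the air, upright and still, its barcode label squarely facing the middle of the code reader's window from about 6 cm, touching nothing but your fingers. The magazines hold glass: set them down gently, never let one fall or tip over, and leave everything else on the bench where it is.

Things in the scene. Friction and masses are not known exactly. Their poses are not given: they have to be found in the camera images.
- mag_1: Grey closed slide magazine, 42 (x) x 90 (y) x 100 mm tall, black foot and lid; 0.15 to 0.6 kg. On the lid a blue bar to pinch from above: 16 mm thick (x), 56 long (y), at heights 116 to 134 mm. Origin: centre of underside, z up. White barcode label on its broad +x side, middle 50 mm up, 20 mm from the origin, folded over that lid edge (seen from above). Starts in the magenta tray.
- mag_2: The twin of mag_1: same look, sizes, bar, label and axes, but another number of glass slides inside, so another weight (at least 0.15 kg apart). Which is heavier is not told. They stand side by side, middles about 96 mm apart, labels facing the tray's +y.
- returns: Magenta shallow tray fixed to the bench, 162 (its x) x 220 (its y) mm over the rim, 20 mm high, floor 4 mm thick, inside 142 x 202 mm. Origin: centre of the underside, z up. Holds the two magazines at the start. Either tray may be the left one.
- refill: Blue shallow tray fixed to the bench, same shape and size as the magenta one. Origin: centre of the underside. The carton of slides stands in its -y half; its +y half is free.
- returns_in (a point): Middle of the magenta tray's inner floor, 4 mm above the bench; axes as returns.
- refill_in (a point): Middle of the blue tray's inner floor, 4 mm above the bench; axes as refill.
- reader: Hands-free barcode reader on a round black foot (110 mm across), fixed to the bench: grey head 74 mm wide, 86 mm tall, centre 150 mm and top 193 mm above the bench. Origin: centre of the foot's underside. Its red window is on its -x side and looks along -x, level.
- reader_window (a point): Middle of the reader's window, 29 mm in front (-x) of reader's origin and 150 mm above the bench; axes as reader. A magazine faces it squarely when its own +x axis is parallel to this +x axis.
- carton: White and green carton of glass slides, 80 (x) x 54 (y) x 30 mm, loose, standing in the -y half of the blue tray. Origin: centre of the underside. Bystander.
- tube_rack: Black tube rack with red and cream caps, 70 x 130 x 84 mm, loose. Origin: centre of the underside. Bystander.
- slide_tray: Green open tray of glass slides, 100 x 160 x 30 mm, loose. Origin: centre of the underside. Bystander.
- spray: White bottle with red cap, 64 mm across, 170 mm tall, loose. Origin: centre of the underside. Bystander.
- pen_cup: Steel cup with pens, 74 mm across, 165 mm tall, loose. Origin: centre of the underside. Bystander.
- highlighter: Yellow highlighter, 105 mm long (y), 14 mm thick, lying loose near the robot. Origin: centre of the underside. Bystander.

How it is judged:
By the outcome, as a careful person would: the job done as asked, in the order asked, and still so for the second after the job is handed in, while the arm keeps its last pose, push and grip.
It also fails if it takes over 64 s, if anything falls off the work surface, if the arm or the gripper's body presses on something with over 40 N, if the wrist force passes 120 N, or if a joint passes its speed limit or range.

### The arm

A 6-joint arm with a two-finger parallel gripper is mounted at the origin on the work surface. World frame = base frame: x ahead of the robot, y to its left, z up, the work surface at z = 0. Lengths are in m, angles in rad, forces in N, time in s.
With the tool pointing down it reaches from about 0.325 to 1 m from the base axis. Payload 5.1 kg.
Tool frame: the origin (TCP) lies at the centre of the arm's flange, where the gripper is bolted on; the fingertips stand 173 mm ahead of it and the grasp point (between the pads) lies 155 mm ahead of it; z points along the fingers, y is the line along which they close (so a half turn about z gives the same grasp; the last joint's range is limited). The gripper opens to 85 mm and grips with 20 to 120 N. Pads are 22 mm wide; open, the fingers measure 114 mm over their backs; the gripper's body (76 mm by 85 mm) begins 54 mm behind the grasp point. The pads swing forward as they close: fully open they stand 13 mm farther back than shut.
Start: joints at [-1.403, 0.124, 1.65, -0, 1.367, -0.083], TCP at [0.161, -0.63, 0.405] pointing down, gripper open.
Joint ranges: [-2.61, 2.61], [-1.02, 2.33], [0.03, 2.71], [-1.35, 4.49], [0.32, 2.68], [-2.91, 2.91]. Speed limits (rad/s): [2.57, 2.57, 3.14, 3.14, 3.14, 3.14].

### API

Orientations are given as a unit quaternion [w, x, y, z].
In Python, from rig import bot, eyes, ticket, status gives the robot as it stands (bot), with the cameras (eyes), the job (ticket) and the readings (status).
- The arm moves only by the shell command python3 jog.py FILE [OPENING] [FORCE], which reads ROWS from the file FILE. ROWS is a JSON object whose key "motion" holds a list of rows, 1 to 20 of them, each of 6 numbers: dx, dy, dz in shares of the most that a row can go, 1 being 62.5 mm, then a rotation vector rx, ry, rz in fractions of the full range, 1 being 360 degrees; each row shifts and turns the commanded pose from where the row before left it, along the tool's axes as they then stand; what a row does not reach is not made up. A row lasts 1/8 s, in which the tool goes at most 0.0625 m and 0.188 rad, less where a joint would pass 70% of its speed; a pose out of reach is approached as far as the arm can. OPENING is the finger opening in m, set as the command begins (- or left out keeps the last). The fingers move at their own pace and stop on an object; FORCE is the grip in N (left out, the last holds). Time passes only in rows, so rows that do not move let the fingers close. It prints the time, the measured TCP pose, the force, the opening and the grip force at its end. Shift and turn numbers lie between -1 and 1, and a call with a number outside is refused. Input that does not fit is refused with a message, and nothing moves.
- status.state(): the state, without advancing time (a new reading comes with each control period).
- eyes.camera(name): name is "scene" or "top" or "wrist"; returns (picture, depth): 400x640x3 uint8, red, green, blue; 400x640 float32, m along the optical axis (not along the pixel's ray), 0 where there is no reading.
- eyes.camera_params(name): a dict with "fovy" (degrees; the focal length in pixels is half the picture's height over the tangent of half this angle, whatever the lens; pixels are square), "cx", "cy" (the principal point, pixels), "R" (3x3) and "t" (3): a world point X has camera coordinates R X + t. Camera axes: x right, y down, z forward; pixel columns grow to the right and rows downward; lengths in m; the calibration is good to about 2 mm. The wrist camera is an equidistant fisheye: a pixel r from the principal point sees the ray r / f radians off the axis. A picture is of the moment at which its call begins: read the wrist's pose just before it. camera_params takes no time and is no camera call; for the wrist camera it gives the pose at the moment of the call.
- ticket.sign_off(): hands the job in; it is judged then, once.
The state is a dict: "clock": time; "joints": joint angles; "qd": joint speeds; "effort": joint torques, N m; "ee_pos": TCP position; "tcp_rot": TCP orientation; "ft_force": force on the tool from outside, world axes, zero at the start; "ft_torque": the same for the moment, N m; "finger_gap": finger opening in m; "finger_force": force on a finger pad.
Only numpy, scipy, OpenCV 4.12 (cv2) and the standard library are available. Lean on these libraries where they do the work, as an engineer would, in place of code of your own. Each camera call takes 0.05 s, during which the arm holds its last target. There are 200 camera calls.

## Working session

There is one attempt and no reset: what is moved stays moved. The work goes in short steps, Python scripts to look and compute and a shell command to move; the robot and the scene stay as the last step left them, time stands still between calls to the robot, and variables do not carry over. Pictures are saved under pics/ and viewed, at most 10 in all, crops included, and the job is handed in when it is done.

```bash
ls; mkdir -p pics; python3 - <<'E'
from rig import bot, eyes, ticket, status
import cv2,numpy as np
for n in("top","scene"):
    p,d=eyes.camera(n); cv2.imwrite(f"pics/{n}0.png",cv2.cvtColor(p,cv2.COLOR_RGB2BGR)); np.savez(f"pics/{n}0.npz",p=p,d=d)
    q=eyes.camera_params(n); print(n,q)
s=status.state(); print({k:np.round(s[k],3) for k in s})
E
```

```text
jog.py
pics
rig.py
top {'fovy': 42.21188124623051, 'cx': 309.508027113542, 'cy': 201.55506992484132, 'R': array([[ 0.0100542 , -0.99985271,  0.0139094 ],
       [-0.98290572, -0.01243917, -0.18368889],
       [ 0.18383485, -0.01182478, -0.98288602]]), 't': array([0.04854266, 0.57319584, 1.52800245])}
scene {'fovy': 55.983736304062646, 'cx': 323.44958117057575, 'cy': 196.77616637104887, 'R': array([[-0.58762264,  0.8087754 ,  0.02412446],
       [ 0.40780025,  0.32177886, -0.85449243],
       [-0.6988552 , -0.49228114, -0.51890335]]), 't': array([ 0.2807795 , -0.15134342,  1.33302629])}
{'clock': np.float64(0.1), 'joints': array([-1.403,  0.124,  1.652, -0.   ,  1.368, -0.083]), 'qd': array([-0.   , -0.001, -0.001, -0.001,  0.002,  0.001]), 'effort': array([-0.0000e+00, -4.2493e+01, -3.6665e+01, -0.0000e+00,  4.0000e-03,
       -0.0000e+00]), 'ee_pos': array([ 0.161, -0.629,  0.404]), 'tcp_rot': array([-0.001,  0.992,  0.125, -0.   ]), 'ft_force': array([-0.015,  0.937,  0.544]), 'ft_torque': array([-0.022, -0.033, -0.03 ]), 'finger_force': np.float64(0.0), 'finger_gap': np.float64(0.085)}
```

View pics/top0.png

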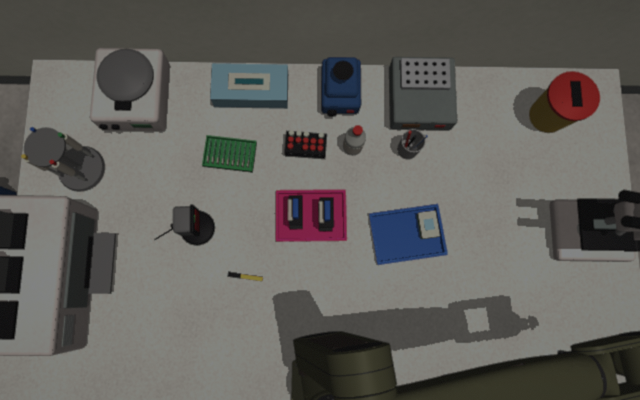

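View pics/scene0.png

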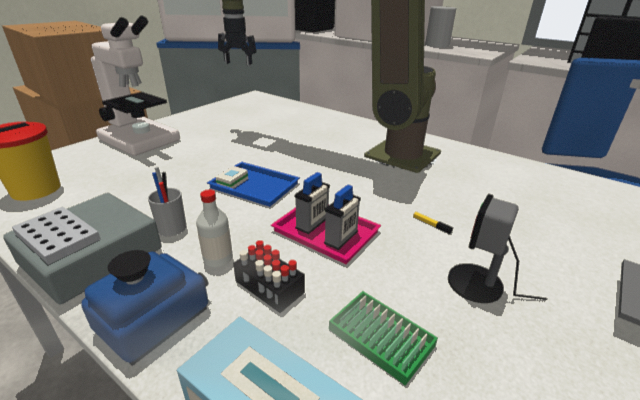

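The top view shows the magenta tray at about (311,216), with bars at (292,208) and (325,211) and labels to the left (world +y). The blue tray is at (407,234) with the carton at (429,224), so its free half is on the left. The reader foot is at (196,228), with the red window facing right (-y). The scene view agrees with this.

```bash
cat > h.py <<'E'
import cv2,numpy as np
from rig import bot, eyes, ticket, status
def load(n): z=np.load(f"pics/{n}.npz"); return z["p"],z["d"]
def grab(n,tag):
    p,d=eyes.camera(n); np.savez(f"pics/{tag}.npz",p=p,d=d); cv2.imwrite(f"pics/{tag}.png",cv2.cvtColor(p,cv2.COLOR_RGB2BGR)); return p,d
def K(q): f=200/np.tan(np.radians(q["fovy"]/2)); return f,q["cx"],q["cy"]
def cloud(d,q):
    f,cx,cy=K(q); v,u=np.mgrid[:400,:640]
    c=np.stack([(u-cx)/f*d,(v-cy)/f*d,d],-1)
    return (c-q["t"])@q["R"]
def onplane(uv,z,q):
    f,cx,cy=K(q); uv=np.atleast_2d(uv).astype(float)
    r=np.c_[(uv[:,0]-cx)/f,(uv[:,1]-cy)/f,np.ones(len(uv))]@q["R"]; o=-q["R"].T@q["t"]
    return o+r*((z-o[2])/r[:,2])[:,None]
def rect(P):
    (c,s,a)=cv2.minAreaRect((P[:,:2]*1000).astype(np.float32)); return np.round(c,1),np.round(s,1),round(a,1)
def hsv(p): return cv2.cvtColor(p,cv2.COLOR_RGB2HSV)
def big(m):
    n,l,s,c=cv2.connectedComponentsWithStats(m.astype(np.uint8)); return l==1+np.argmax(s[1:,4])
E
python3 - <<'E'
from h import *
q=eyes.camera_params("top");p,d=load("top0");H=hsv(p);X=cloud(d,q);h,s,v=H[...,0],H[...,1],H[...,2]
def cnt(m): return max(cv2.findContours(m.astype(np.uint8),0,2)[0],key=cv2.contourArea)[:,0]
u=np.arange(640)[None]+0*h;w=np.arange(400)[:,None]+0*h
win=lambda a,b,c,e:(u>a)&(u<b)&(w>c)&(w<e)
m=big((h>155)&(h<175)&(s>120)&win(260,360,180,250)); print("magenta",rect(onplane(cnt(m),.02,q)))
m=big((h>105)&(h<120)&(s>120)&win(360,455,195,270)); print("blue",rect(onplane(cnt(m),.02,q)))
for a,b in((280,308),(312,340)):
    m=big((h>105)&(h<125)&(s>110)&win(a,b,190,235)); P=X[m]; print("bar",m.sum(),"depth z",np.percentile(P[:,2],[5,50,90])); t=m&(X[...,2]>.122)
    print(rect(onplane(cnt(t),.134,q)),t.sum(),P[P[:,2]>.122].mean(0))
    Q=win(a-5,b,190,235)&(X[...,2]>.085)&(X[...,2]<.112)&(s<60)&(v>110); print(" label",Q.sum(),X[Q].mean(0))
m=win(150,220,190,250)&(X[...,2]>.184)&(X[...,2]<.2); print("head",m.sum(),rect(X[m]),X[m].mean(0))
m=(v<60)&win(165,220,200,250)&(X[...,2]<.015);print("foot",m.sum(),rect(X[m]))
m=win(150,220,190,250)&((h<8)|(h>172))&(s>100);print("red",m.sum(),X[m].mean(0),np.ptp(X[m],axis=0),)
q2=eyes.camera_params("scene");p2,d2=load("scene0");Y=cloud(d2,q2);H2=hsv(p2)
m=(Y[...,2]>.186)&(Y[...,2]<.2)&(np.abs(Y[...,0]-X[196-0,190,0])<.3)&(Y[...,1]>.2)
print("scene head",m.sum(),rect(Y[m]))
m=(Y[...,2]>.11)&(Y[...,2]<.2)&(Y[...,1]>.25)&(Y[...,1]<.6)&(Y[...,0]<.75);print("scene head all",m.sum(),rect(Y[m]))
m=(H2[...,0]>105)&(H2[...,0]<125)&(H2[...,1]>110)&(Y[...,2]>.12)&(Y[...,2]<.14);l=cv2.connectedComponentsWithStats(m.astype(np.uint8))
for i in range(1,l[0]):
    if l[2][i,4]>40: print("scene bar",l[2][i],rect(Y[l[1]==i]),np.ptp(Y[l[1]==i][:,2]))
big_=cv2.resize(p[170:290,150:460],None,fx=2.5,fy=2.5,interpolation=2);s1=cv2.resize(p2[170:310,190:540],None,fx=2.2,fy=2.2,interpolation=2)
W=np.zeros((600,800,3),np.uint8);W[:300,:775]=big_;W[300:600,:770]=s1[:300];cv2.imwrite("pics/z1.png",W[...,::-1])
E
```

```text
magenta (array([537. ,  50.4]), array([157.1, 216.6]), 0.7)
blue (array([ 482.1, -249.2]), array([157.3, 216.5]), 8.8)
bar 124 depth z [0.10298472 0.13707165 0.14174312]
(array([539.5,  97.7]), array([55.6, 11.6]), 0.8) 99 [0.5384476  0.09755234 0.13829106]
 label 49 [0.53454015 0.11453786 0.10522515]
bar 143 depth z [0.10344185 0.13643462 0.14144994]
(array([531.9,   6.7]), array([55.6, 14.5]), 0.3) 114 [0.52828204 0.00784288 0.1625524 ]
 label 43 [0.53190282 0.0227286  0.10427933]
head 556 (array([495.7, 404. ]), array([79.4, 59. ]), 3.3) [0.49411182 0.40295148 0.1905724 ]
foot 334 (array([483.2, 414.3]), array([ 95.3, 136.5]), 27.6)
red 97 [0.49653483 0.37485308 0.15323801] [0.06249006 0.00660134 0.0812151 ]
scene head 710 (array([498.4, 404.6]), array([78.2, 58.6]), 3.0)
scene head all 4213 (array([-564.1,  457.1]), array([2186.8,  348.6]), 4.9)
scene bar [157  39  61   6 185] (array([ -446.1, -1752.1]), array([145.7, 383.1]), 34.9) 0.012072065896422388
scene bar [255  42  45   4 130] (array([ -783.8, -1295.5]), array([ 87.1, 281.7]), 48.9) 0.013158170658311527
scene bar [563  85  72  10 330] (array([-882.5,  491.8]), array([ 40.4, 279.3]), 23.1) 0.019982608504307817
scene bar [304 173  17  16 161] (array([539. ,   7.5]), array([51.1, 14.6]), 0.4) 0.018705246060128175
scene bar [335 185  17  17 170] (array([544.4,  98.9]), array([50.4, 14.1]), 1.2) 0.01901258488203987
```

View pics/z1.png

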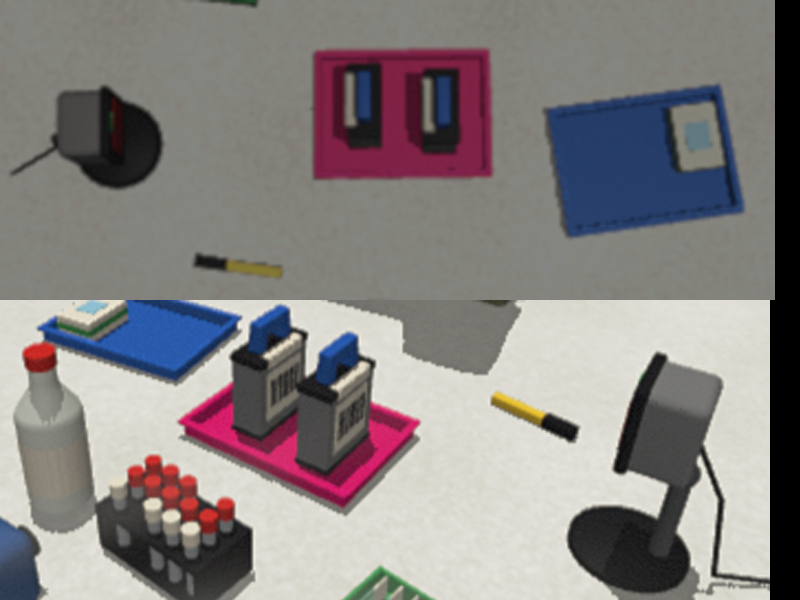

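Zoom: both magazines stand side by side in the magenta tray with labels on the left (+y). The carton fills the right end of the blue tray. The reader window faces right, toward the magazines. Next I refine the reader pose and move over the right-hand magazine (B).

The rows are not in the units I measure in: shifts go in shares of 62.5 mm and turns go in shares of 360 degrees. I convert before sending: -0.033 m is -0.528, -0.02 m is -0.32, 0.117 rad / 6.2832 = 0.0186.

```bash
python3 - <<'E'
from h import *
q=eyes.camera_params("top");p,d=load("top0");H=hsv(p);X=cloud(d,q);h,s,v=[H[...,i].astype(int) for i in range(3)]
u=np.arange(640)[None]+0*h;w=np.arange(400)[:,None]+0*h
m=(u>150)&(u<220)&(w>190)&(w<250)&((h<8)|(h>172))&(s>100);P=X[m]
c=P.mean(0);e=np.linalg.svd(P[:,:2]-c[:2])[2][0];print("red line",c,e,np.degrees(np.arctan2(e[1],e[0])),np.ptp(P[:,2]),np.percentile(P[:,0],[2,98]))
q2=eyes.camera_params("scene");p2,d2=load("scene0");Y=cloud(d2,q2);v2=hsv(p2)[...,2]
for n,Z,V in(("top",X,v),("scene",Y,v2)):
    m=(V<75)&(Z[...,2]<.022)&(Z[...,2]>.003)&(np.hypot(Z[...,0]-.49,Z[...,1]-.405)<.075)
    m=big(m);print(n,"foot",m.sum(),cv2.minEnclosingCircle((Z[m][:,:2]*1000).astype(np.float32)),np.median(Z[m][:,2]))
# scene head: front (window) edge and side faces
m=big((Y[...,2]>.125)&(Y[...,2]<.2)&(np.hypot(Y[...,0]-.495,Y[...,1]-.405)<.08));P=Y[m];print("head body",m.sum(),rect(P))
E
echo '{"motion":[[0.256,-0.256,0,0,0,0],[0.528,-0.528,0,0,0,0],[0.528,-0.528,0,0,0,0],[0.528,-0.528,0,0,0,0],[0.528,-0.528,0,0,0,0],[0.528,-0.528,0,0,0,0],[0.528,-0.528,0,0,0,0],[0.528,-0.528,0,0,0,0],[0.528,-0.528,0,0,0,0],[0.528,-0.528,0,0,0,0],[0.528,-0.528,0,0,0,0],[0.528,-0.528,0,0,0,0],[0.528,-0.528,0,0,0,0],[0.528,-0.528,0,0,0,0],[0.528,-0.528,0,0,0,0],[0.528,-0.528,0,0,0,0],[0.32,-0.32,0,0,0,0],[0,0,0,0,0,0.0186],[0,0,0,0,0,0.0186],[0,0,0,0,0,0]]}' > next.json && python3 jog.py next.json 0.06 60
python3 - <<'E'
from h import *
p,d=grab("wrist","w1");q=eyes.camera_params("wrist");print(q);print(status.state()["tcp_rot"])
E
```

```text
red line [0.49653483 0.37485308 0.15323801] [-0.99830319 -0.05823004] -176.6617764168439 0.0812150979932182 [0.46807836 0.5258797 ]
top foot 512 ((493.6936950683594, 402.15179443359375), 54.038578033447266) 0.013300039037238334
scene foot 1459 ((501.36181640625, 404.57696533203125), 53.58538818359375) 0.013716385802626985
head body 1813 (array([498.4, 409.2]), array([79.1, 70.8]), 3.4)
clock: 2.6
ee_pos: [0.5431, 0.0174, 0.4044]
tcp_rot: [-0.0, 1.0, 0.01, -0.0]
ft_force: [-0.2, -0.8, 0.5]
finger_gap: 0.0603
finger_force: 0.0
{'fovy': 65.70646984690485, 'cx': 320.15346709420845, 'cy': 204.82188203096473, 'R': array([[ 1.94197386e-02, -9.99811340e-01, -3.98467850e-04],
       [-9.65524393e-01, -1.88572426e-02,  2.59628679e-01],
       [-2.59587211e-01, -4.65719064e-03, -9.65708440e-01]]), 't': array([0.00602556, 0.49097552, 0.51802364])}
[-1.19570178e-04  9.99952845e-01  9.70817279e-03 -2.12684780e-04]
```

View pics/w1.png

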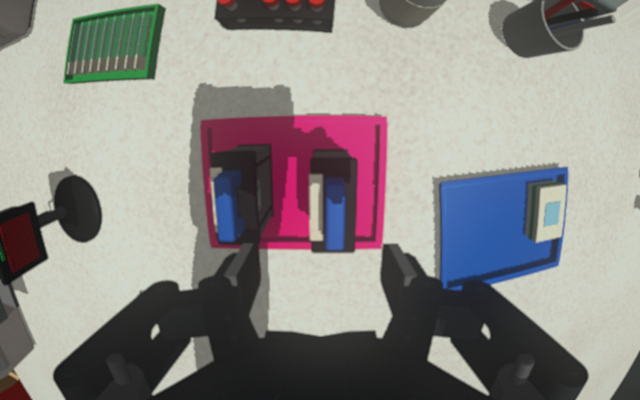

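The wrist view shows the two bars at about (228,205) and (334,212), with the fingers straddling below. The reader window, at (20,240), faces the trays. I'll measure the bars from here.

```bash
cat >> h.py <<'E'
def wcloud(d,q):
    f,cx,cy=K(q); v,u=np.mgrid[:400,:640].astype(float); x,y=u-cx,v-cy; r=np.hypot(x,y)+1e-9; t=np.tan(r/f)/r
    return (np.stack([x*t*d,y*t*d,d],-1)-q["t"])@q["R"]
def bars(tag,q):
    p,d=load(tag);X=wcloud(d,q);H=hsv(p)
    m=(H[...,0]>105)&(H[...,0]<125)&(H[...,1]>110)&(X[...,2]>.05)
    n,l,s,c=cv2.connectedComponentsWithStats(m.astype(np.uint8))
    for i in range(1,n):
        if s[i,4]>150:
            P=X[l==i];z=np.percentile(P[:,2],95);T=P[P[:,2]>z-.006];print("bar",s[i],"ztop",round(z,4),rect(T),len(T))
E
python3 - <<'E'
from h import *
q=eyes.camera_params("wrist");print("cam",-q["R"].T@q["t"]);bars("w1",q)
p,d=load("w1");X=wcloud(d,q);H=hsv(p);h,s,v=[H[...,i] for i in range(3)]
m=big((h>155)&(h<175)&(s>120));T=X[m&(X[...,2]>.013)&(X[...,2]<.03)];print("mag rim",rect(T))
m=big((h>105)&(h<120)&(s>120)&(X[...,2]<.03)&(X[...,1]<-.1));print("blue",rect(X[m]))
m=((h<8)|(h>172))&(s>100)&(X[...,1]>.3);m=big(m);P=X[m];e=np.linalg.svd(P-P.mean(0))[2];print("window",rect(P),P.mean(0),P.min(0),P.max(0),"normal",e[2])
E
```

```text
cam [0.60840414 0.0176954  0.37279088]
bar [ 215  172   29   71 1372] ztop 0.1381 (array([569.6,  72.2]), array([ 41.6, 127.1]), 53.6) 1123
bar [ 325  185   20   65 1189] ztop 0.1383 (array([557.8,   6.3]), array([102.6,  16. ]), 3.8) 1182
mag rim (array([536.7,  49.4]), array([161.4, 218.8]), 1.4)
blue (array([ 482. , -249.6]), array([160.9, 219.6]), 8.8)
window (array([495.8, 373.5]), array([60.9,  7.1]), 4.1) [0.4965309  0.37325168 0.15090964] [0.46539343 0.36837139 0.12101495] [0.52627052 0.37910909 0.17738281] normal [-0.06035679  0.99817621 -0.0011469 ]
```

```bash
sed -i 's/T=P\[P\[:,2\]>z-.006\]/T=P[abs(P[:,2]-z)<.005]; c=cv2.convexHull; k=np.percentile(T[:,:2],[2,98],axis=0); print(k.round(4).tolist(), k.mean(0))/' h.py; python3 - <<'E'
from h import *
q=eyes.camera_params("wrist");p,d=load("w1");X=wcloud(d,q);H=hsv(p)
m0=(H[...,0]>105)&(H[...,0]<125)&(H[...,1]>110)&(X[...,2]>.132)&(X[...,2]<.143)
for y in(.1,.006):
    m=big(m0&(abs(X[...,1]-y)<.03)&(abs(X[...,0]-.538)<.05));P=X[m];k=np.percentile(P,[1,99],axis=0);print(m.sum(),rect(P),k.round(4).tolist())
E
```

```text
1119 (array([539.1,  95.2]), array([55.7, 16.3]), 0.2) [[0.512, 0.088, 0.1326], [0.5663, 0.102, 0.1386]]
1177 (array([533.9,   4.2]), array([54.2, 14.9]), 1.4) [[0.5075, -0.0031, 0.1349], [0.5602, 0.0119, 0.1386]]
```

In the tool's units: 0.03 m is 0.48, 0.013 m is 0.208.

```bash
echo '{"motion":[[-0.144,0.208,0.32,0,0,0],[0,0,0.48,0,0,0],[0,0,0.48,0,0,0],[0,0,0.32,0,0,0],[0,0,0.192,0,0,0],[0,0,0.096,0,0,0],[0,0,0,0,0,0]]}' > next.json && python3 jog.py next.json ; echo '{"motion":[[0,0,0,0,0,0],[0,0,0,0,0,0],[0,0,0,0,0,0],[0,0,0,0,0,0],[0,0,0,0,0,0],[0,0,0,0,0,0]]}' > next.json && python3 jog.py next.json 0 60
```

```text
clock: 3.52
ee_pos: [0.5353, 0.0034, 0.287]
tcp_rot: [-0.0, 1.0, 0.008, 0.0]
ft_force: [0.2, 0.2, 0.4]
finger_gap: 0.0599
finger_force: 0.0
clock: 4.28
ee_pos: [0.5355, 0.0034, 0.2875]
tcp_rot: [-0.0, 1.0, 0.008, 0.001]
ft_force: [1.4, 1.3, 3.9]
finger_gap: 0.015
finger_force: 60.5
```

In the tool's units: -0.03 m is -0.48, -0.02 m is -0.32.

```bash
echo '{"motion":[[0,0,-0.064,0,0,0],[0,0,-0.16,0,0,0],[0,0,-0.32,0,0,0],[0,0,-0.48,0,0,0],[0,0,-0.48,0,0,0],[0,0,-0.32,0,0,0],[0,0,-0.096,0,0,0],[0,0,0,0,0,0],[0,0,0,0,0,0],[0,0,0,0,0,0]]}' > next.json && python3 jog.py next.json; for i in 1 2 3; do echo '{"motion":[[0,0,0,0,0,0]]}' > next.json && python3 jog.py next.json | grep ft_; done
python3 -c "
from h import *
grab('wrist','w2');q=eyes.camera_params('wrist');s=status.state();print(s['ft_force'],s['ft_torque'],s['ee_pos'],s['effort'])"
```

```text
clock: 5.52
ee_pos: [0.5349, 0.0034, 0.4053]
tcp_rot: [-0.0, 1.0, 0.008, -0.001]
ft_force: [-0.2, 1.5, -3.8]
finger_gap: 0.0148
finger_force: 59.3
ft_force: [0.2, -0.6, -5.2]
ft_force: [0.8, -1.1, -5.2]
ft_force: [-0.1, 0.2, -4.3]
[-0.08930268  0.44607348 -5.10266928] [-0.01731288  0.00218683 -0.00095076] [0.53512973 0.00334532 0.40676495] [ 4.48838991e-04 -3.29149747e+01 -3.94378352e+01  2.64199007e-03
  1.10884407e-02  3.25521933e-05]
```

View pics/w2.png

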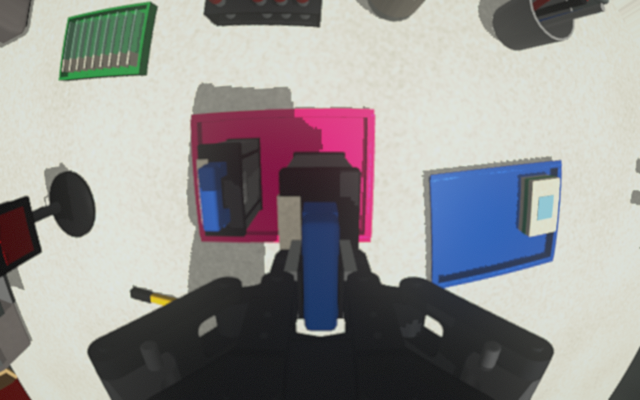

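B hangs straight from the bar, clear of the tray, and reads about 5.4 N. Now I set it back.

In the tool's units: 0.03 m is 0.48, 0.025 m is 0.4.

```bash
echo '{"motion":[[0,0,0.16,0,0,0],[0,0,0.48,0,0,0],[0,0,0.48,0,0,0],[0,0,0.4,0,0,0],[0,0,0.192,0,0,0],[0,0,0.096,0,0,0],[0,0,0.032,0,0,0],[0,0,0.032,0,0,0],[0,0,0.016,0,0,0],[0,0,0,0,0,0],[0,0,0,0,0,0]]}' > next.json && python3 jog.py next.json
```

```text
clock: 7.32
ee_pos: [0.5352, 0.0034, 0.289]
tcp_rot: [0.0, 1.0, 0.008, 0.0]
ft_force: [0.7, 0.2, -5.6]
finger_gap: 0.0148
finger_force: 59.1
```

In the tool's units: 0.001 m is 0.016, 0.0005 m is 0.008.

```bash
echo '{"motion":[[0,0,0.016,0,0,0],[0,0,0.008,0,0,0],[0,0,0,0,0,0],[0,0,0,0,0,0]]}' > next.json && python3 jog.py next.json | egrep 'ee|ft'; echo '{"motion":[[0,0,0.008,0,0,0],[0,0,0.008,0,0,0],[0,0,0,0,0,0],[0,0,0,0,0,0]]}' > next.json && python3 jog.py next.json | egrep 'ee|ft'
```

```text
ee_pos: [0.5352, 0.0034, 0.2876]
ft_force: [-1.0, 0.9, -2.3]
ee_pos: [0.5354, 0.0034, 0.2876]
ft_force: [-4.4, 0.8, 5.2]
```

In the tool's units: -0.052 m is -0.832, -0.03 m is -0.48.

```bash
echo '{"motion":[[0,0,0,0,0,0],[0,0,0,0,0,0],[0,0,0,0,0,0],[0,0,0,0,0,0],[0,0,0,0,0,0]]}' > next.json && python3 jog.py next.json 0.06; echo '{"motion":[[0,0,-0.16,0,0,0],[0,0,-0.4,0,0,0],[0,0,-0.4,0,0,0],[0,-0.32,0,0,0,0],[0.096,-0.832,0,0,0,0],[0,-0.32,0,0,0,0],[0,0,0.32,0,0,0],[0,0,0.32,0,0,0],[0,0,0.224,0,0,0],[0,0,0.096,0,0,0],[0,0,0,0,0,0],[0,0,0,0,0,0]]}' > next.json && python3 jog.py next.json;  echo '{"motion":[[0,0,0,0,0,0],[0,0,0,0,0,0],[0,0,0,0,0,0],[0,0,0,0,0,0],[0,0,0,0,0,0],[0,0,0,0,0,0]]}' > next.json && python3 jog.py next.json 0 60;echo '{"motion":[[0,0,-0.064,0,0,0],[0,0,-0.16,0,0,0],[0,0,-0.32,0,0,0],[0,0,-0.48,0,0,0],[0,0,-0.48,0,0,0],[0,0,-0.48,0,0,0],[0,0,-0.48,0,0,0],[0,0,-0.256,0,0,0],[0,0,0,0,0,0],[0,0,0,0,0,0],[0,0,0,0,0,0],[0,0,0,0,0,0]]}' > next.json && python3 jog.py next.json; for i in 1 2 3; do echo '{"motion":[[0,0,0,0,0,0]]}' > next.json && python3 jog.py next.json | grep ft_; done
python3 -c "
from h import *
grab('wrist','w3')"
```

```text
clock: 8.95
ee_pos: [0.5351, 0.0034, 0.2862]
tcp_rot: [-0.0, 1.0, 0.008, -0.0]
ft_force: [-0.2, -0.4, -0.8]
finger_gap: 0.0601
finger_force: 0.0
clock: 10.45
ee_pos: [0.54, 0.0952, 0.287]
tcp_rot: [-0.0, 1.0, 0.008, 0.001]
ft_force: [0.5, -0.7, 0.2]
finger_gap: 0.0599
finger_force: 0.0
clock: 11.2
ee_pos: [0.5398, 0.0956, 0.2867]
tcp_rot: [-0.0, 1.0, 0.008, 0.0]
ft_force: [0.1, 1.1, 3.3]
finger_gap: 0.0147
finger_force: 59.5
clock: 12.7
ee_pos: [0.5395, 0.0954, 0.455]
tcp_rot: [0.0, 1.0, 0.008, -0.001]
ft_force: [-1.0, 0.5, -3.7]
finger_gap: 0.0149
finger_force: 58.7
ft_force: [0.0, 0.5, -1.7]
ft_force: [0.4, 0.9, -2.3]
ft_force: [-0.6, -0.5, -2.2]
```

View pics/w3.png

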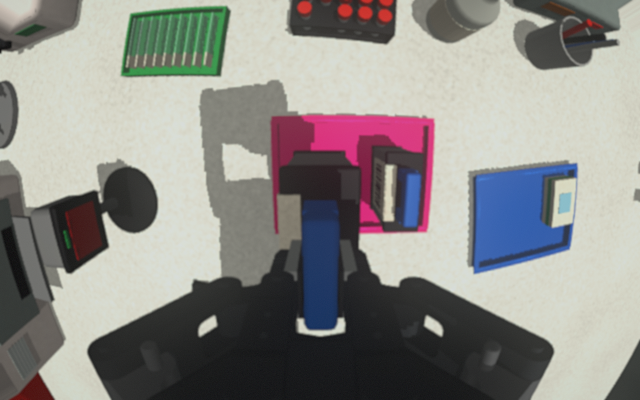

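In the picture A is held straight and B still stands in the magenta tray with its label at (388,190). A reads about 2.1 N against 5 N for B, so A is lighter. I carry A to the free half of the blue tray.

In the tool's units: 0.043 m is 0.688, 0.04 m is 0.64, -0.069 rad / 6.2832 = -0.011.

```bash
echo '{"motion":[[0,0,-0.24,0,0,0],[0,0,-0.16,0,0,0],[-0.08,0.32,0,0,0,0],[-0.16,0.688,0,0,0,0],[-0.16,0.688,0,0,0,0],[-0.16,0.688,0,0,0,0],[-0.16,0.688,0,0,0,0],[-0.16,0.688,0,0,0,0],[-0.16,0.688,0,0,0,0],[-0.08,0.288,0,0,0,0],[0,0,0,0,0,-0.011],[0,0,0,0,0,-0.011],[0,0,0,0,0,0],[0,0,0.32,0,0,0],[0,0,0.64,0,0,0],[0,0,0.64,0,0,0],[0,0,0.48,0,0,0],[0,0,0.16,0,0,0],[0,0,0,0,0,0],[0,0,0,0,0,0]]}' > next.json && python3 jog.py next.json
python3 -c "
from h import *
grab('wrist','w4');q=eyes.camera_params('wrist');p,d=load('w4');X=wcloud(d,q);H=hsv(p)
m=(H[...,0]>100)&(H[...,0]<120)&(H[...,1]>110)&(X[...,2]>.012)&(X[...,2]<.03)&(X[...,1]<-.1);print(rect(X[m]))
m=(H[...,1]<60)&(H[...,2]>110)&(X[...,2]>.026)&(X[...,2]<.045)&(abs(X[...,0]-.48)<.1)&(abs(X[...,1]+.3)<.12);m=big(m);print('carton',m.sum(),rect(X[m]))"
```

```text
clock: 15.62
ee_pos: [0.475, -0.2019, 0.3429]
tcp_rot: [0.001, 0.997, 0.077, 0.001]
ft_force: [-0.7, 0.2, -2.2]
finger_gap: 0.0151
finger_force: 58.9
(array([ 481.9, -251. ]), array([160.9, 218.5]), 8.8)
carton 3381 (array([ 510.9, -312.9]), array([80.5, 55.5]), 7.9)
```

View pics/w4.png

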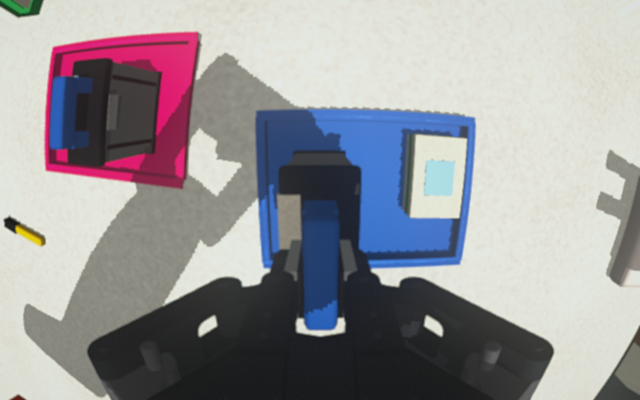

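A is aligned over the free left half, and the carton at (437,175) is well away. Lowering.

In the tool's units: 0.02 m is 0.32, 0.015 m is 0.24.

```bash
echo '{"motion":[[0,0,0.24,0,0,0],[0,0,0.32,0,0,0],[0,0,0.16,0,0,0],[0,0,0.08,0,0,0],[0,0,0.032,0,0,0],[0,0,0,0,0,0],[0,0,0.016,0,0,0],[0,0,0.016,0,0,0],[0,0,0,0,0,0],[0,0,0,0,0,0]]}' > next.json && python3 jog.py next.json | egrep 'ee|ft'; echo '{"motion":[[0,0,0.016,0,0,0],[0,0,0.008,0,0,0],[0,0,0,0,0,0],[0,0,0,0,0,0]]}' > next.json && python3 jog.py next.json | egrep 'ee|ft'
```

```text
ee_pos: [0.4746, -0.2017, 0.2873]
ft_force: [0.4, 0.1, -2.7]
ee_pos: [0.4748, -0.2018, 0.2868]
ft_force: [-3.0, 1.1, 5.9]
```

In the tool's units: -0.044 m is -0.704, -0.03 m is -0.48, 0.069 rad / 6.2832 = 0.011.

```bash
echo '{"motion":[[0,0,0,0,0,0],[0,0,0,0,0,0],[0,0,0,0,0,0],[0,0,0,0,0,0],[0,0,0,0,0,0]]}' > next.json && python3 jog.py next.json 0.06|egrep 'ee|gap'; echo '{"motion":[[0,0,-0.16,0,0,0],[0,0,-0.48,0,0,0],[0,0,-0.48,0,0,0],[0,0,-0.48,0,0,0],[0.144,-0.288,0,0,0,0],[0.32,-0.704,0,0,0,0],[0.32,-0.704,0,0,0,0],[0.32,-0.704,0,0,0,0],[0.352,-0.704,0,0,0,0],[0,0,0,0,0,0.011],[0,0,0,0,0,0.011],[0,0,0,0,0,0],[0,0,0,0,0,0]]}' > next.json && python3 jog.py next.json
python3 -c "
from h import *
grab('wrist','w5');q=eyes.camera_params('wrist');p,d=load('w5');X=wcloud(d,q);H=hsv(p)
m0=(H[...,0]>105)&(H[...,0]<125)&(H[...,1]>110)&(X[...,2]>.132)&(X[...,2]<.143)
for x,y in((.475,-.202),(.534,.004)):
    m=big(m0&(abs(X[...,1]-y)<.04)&(abs(X[...,0]-x)<.05));P=X[m];print(m.sum(),rect(P),P[:,2].mean())"
```

```text
ee_pos: [0.4745, -0.2017, 0.2856]
finger_gap: 0.0602
clock: 19.68
ee_pos: [0.5345, 0.0039, 0.3862]
tcp_rot: [0.0, 1.0, 0.009, 0.0]
ft_force: [-1.4, 0.0, 0.5]
finger_gap: 0.0603
finger_force: 0.0
617 (array([ 475.6, -201.3]), array([54.1, 17.4]), 9.6) 0.13634934849095778
1386 (array([533.4,   4. ]), array([55. , 14.8]), 1.5) 0.13683869914320318
```

View pics/w5.png

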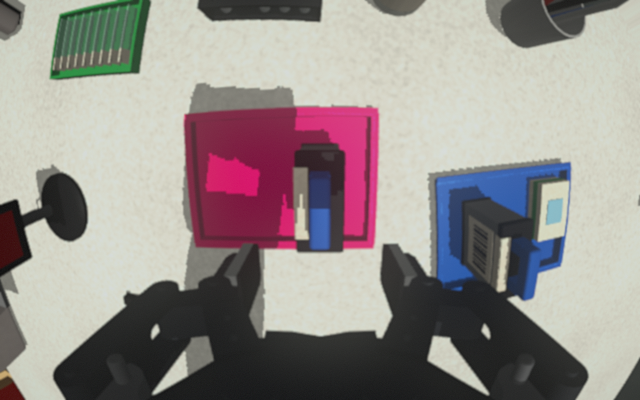

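A stands flat in the blue tray: its bar top is 0.136 high and the carton is untouched. B sits at (320,205), centred between the fingers. Grasp B, lift it and carry it to the reader.

In the tool's units: 0.03 m is 0.48, 0.02 m is 0.32.

```bash
echo '{"motion":[[0,0,0.32,0,0,0],[0,0,0.48,0,0,0],[0,0,0.48,0,0,0],[0,0,0.224,0,0,0],[0,0,0.08,0,0,0],[0,0,0,0,0,0],[0,0,0,0,0,0]]}' > next.json && python3 jog.py next.json|grep ee;  echo '{"motion":[[0,0,0,0,0,0],[0,0,0,0,0,0],[0,0,0,0,0,0],[0,0,0,0,0,0],[0,0,0,0,0,0],[0,0,0,0,0,0]]}' > next.json && python3 jog.py next.json 0 60;echo '{"motion":[[0,0,-0.064,0,0,0],[0,0,-0.16,0,0,0],[0,0,-0.32,0,0,0],[0,0,-0.48,0,0,0],[0,0,-0.4,0,0,0],[0,0,-0.16,0,0,0],[0,0,0,0,0,0],[-0.032,-0.32,0,0,0,0],[-0.064,-0.672,0,0,0,0],[-0.064,-0.672,0,0,0,0],[-0.064,-0.672,0,0,0,0],[-0.064,-0.672,0,0,0,0],[-0.064,-0.672,0,0,0,0],[-0.048,-0.48,0,0,0,0],[-0.048,-0.32,0,0,0,0],[0,0,0,0,0,-0.0033],[0,0,0,0,0,-0.0033],[0,0,0,0,0,0],[0,0,0,0,0,0],[0,0,0,0,0,0]]}' > next.json && python3 jog.py next.json
python3 -c "
from h import *
grab('wrist','w6');q=eyes.camera_params('wrist');p,d=load('w6');X=wcloud(d,q);H=hsv(p);h,s,v=[H[...,i] for i in range(3)]
m=big(((h<8)|(h>172))&(s>100)&(X[...,1]>.3)&(abs(X[...,2]-.15)<.05));P=X[m];e=np.linalg.svd(P-P.mean(0))[2];print('window',m.sum(),rect(P),P.mean(0),P.min(0),P.max(0),e[2])
s=status.state();print(s['ee_pos'],s['tcp_rot'],s['ft_force'])
p,d=grab('scene','s6');cv2.imwrite('pics/s6z.png',cv2.resize(p[120:330,170:560],None,fx=2,fy=2)[...,::-1])"
```

```text
ee_pos: [0.5351, 0.004, 0.2881]
clock: 21.35
ee_pos: [0.5349, 0.0041, 0.2873]
tcp_rot: [-0.0, 1.0, 0.008, 0.001]
ft_force: [1.7, 1.3, 4.1]
finger_gap: 0.0148
finger_force: 60.0
clock: 23.85
ee_pos: [0.502, 0.283, 0.3858]
tcp_rot: [-0.0, 1.0, 0.029, 0.0]
ft_force: [-0.5, 0.5, -4.4]
finger_gap: 0.015
finger_force: 59.8
window 2210 (array([496., 374.]), array([58.9,  3.3]), 3.6) [0.49804705 0.37371204 0.15377065] [0.46659092 0.37098844 0.12421827] [0.52549099 0.3771225  0.17670275] [ 0.06121003 -0.99808518  0.00890493]
[0.50195807 0.28315785 0.38578586] [6.86127542e-06 9.99577151e-01 2.90777878e-02 3.22288082e-05] [ 0.05035289  0.20416014 -4.18060024]
```

View pics/s6z.png

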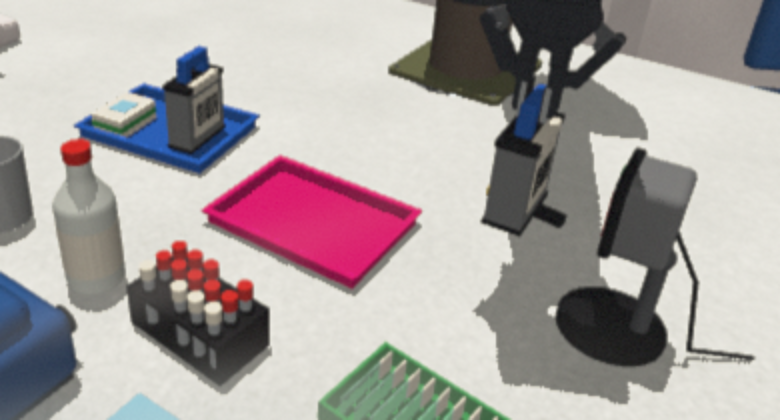

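View pics/w6.png

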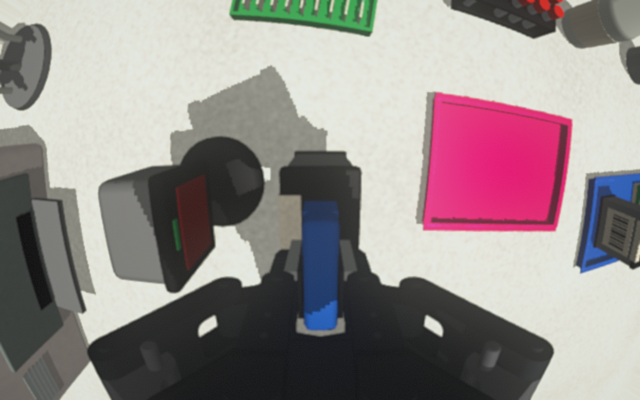

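The picture shows B held upright facing the reader, A standing in the blue tray, and the rest undisturbed. It needs about 11 mm more toward the window and 2.5 mm down.

In the tool's units: -0.0045 m is -0.072, -0.004 m is -0.064.

```bash
echo '{"motion":[[0.016,-0.064,0.016,0,0,0],[0,-0.072,0.016,0,0,0],[0,-0.032,0.008,0,0,0],[0,0,0,0,0,0],[0,0,0,0,0,0],[0,0,0,0,0,0],[0,0,0,0,0,0],[0,0,0,0,0,0]]}' > next.json && python3 jog.py next.json; python3 -c "
from h import *
grab('wrist','w7');q=eyes.camera_params('wrist');p,d=load('w7');X=wcloud(d,q);H=hsv(p)
m=big((H[...,0]>105)&(H[...,0]<125)&(H[...,1]>110)&(X[...,2]>.22)&(X[...,2]<.245)&(X[...,1]>.2));P=X[m];print('bar',m.sum(),rect(P),np.percentile(P[:,2],[10,50,90]))
s=status.state();print(s['ee_pos'],s['tcp_rot'],np.abs(s['qd']).max(),s['ft_torque'])"
```

```text
clock: 24.95
ee_pos: [0.5022, 0.294, 0.3833]
tcp_rot: [-0.0, 1.0, 0.029, 0.0]
ft_force: [-0.1, 0.3, -5.0]
finger_gap: 0.0149
finger_force: 59.8
bar 4047 (array([501.6, 293.5]), array([55.4, 16.1]), 3.8) [0.23138524 0.23284158 0.23374495]
[0.50224125 0.29400794 0.38326219] [-5.49149460e-06  9.99568748e-01  2.93652393e-02  2.90104067e-05] 0.001323313569396975 [ 0.02697987 -0.00455648  0.02272837]
```

The bar is centred at (0.5016, 0.2935) with yaw about 3.5° and its top at 0.233, which puts the underside at 0.100. This matches the target, so I hand in.

```bash
python3 -c "
from rig import bot, eyes, ticket, status
print(ticket.sign_off())"
```

```text
the job is handed in; nothing more can be done
None
```

I handed the job in at about 25 s: the lighter magazine (about 2 N) stands upright in the blue tray, and the heavier one (about 5 N) is held still, upright and square to the reader window from about 6 cm; no verdict was returned.

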